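# Read the code label on the bench incubator

### The job

Take the hand-held code reader from its tray and point it squarely at the middle of the square code label on the sloping front of the incubator, its window about 10 cm from the label, and hold it still there for two seconds. Then lay it back flat in its tray, trigger button up, wholly inside the rim, without dropping it. Do not touch the incubator, and leave everything else where it is.

Things in the scene. Friction and masses are not known exactly. Their poses are not given: they have to be found in the camera images.
- reader: hand-held code reader, loose, about 0.2 kg, lying flat in the tray with its round trigger button up: a straight black bar handle (135 mm long, 34 mm wide, 36 mm high) with a wider grey head at one end (45 mm long, 64 mm wide, 40 mm high); 180 mm long in all. Origin: centre of its underside, half-way along its 180 mm. +x runs along the handle to the head and is the direction in which it looks; z points up out of its top (the button side).
- window (a point): centre of the reader's glass window, in the front face of its head: (90, 0, 20) mm in the reader's frame. The reader looks straight out from here along the reader's +x. Axes as the reader's.
- grip (a point): point inside the reader's handle near its centre of mass: (-5, 0, 20) mm in the reader's frame; the handle is 34 mm wide there (along the reader's y), straight and free on both sides from 90 mm behind to 45 mm ahead of the reader's origin. Axes as the reader's.
- label: white square label, 66 mm, with a 49 mm square black dot code, stuck on the sloping front of the incubator. Origin: centre of the label, on its surface, 80 mm above the table. Its -x is the outward normal, its y is level, its z runs up the slope. The slope leans back: the outward normal rises 35 degrees above level, so +x (the direction a reader must look) goes 35 degrees downwards.
- incubator: small white bench incubator, fixed: 150 mm deep, 120 mm wide, 140 mm high, sloping front with the label, a round domed lid on its flat top (60 mm across, highest point 173 mm above the table). Origin: centre of its underside; the sloping front faces its -x. It stands in one of two places, changing with the controller.
- controller: white controller box, fixed, with the same case as the incubator (150 x 120 x 140 mm) but flat on top, with a dark screen and two knobs on its slope and no label. Not used. Origin: centre of its underside; slope faces its -x.
- tray: white shallow rest tray, fixed: 180 mm (its x) by 260 mm (its y) outside, rim 14 mm high and 6 mm thick, floor 6 mm above the table. Origin: centre of its underside, on the table.
- reagent: loose amber bottle, 54 mm across, 120 mm tall. Not used. Origin: centre of its underside.
- jar: loose white jar, 64 mm across, 75 mm tall. Not used. Origin: centre of its underside.
- objective: loose steel microscope objective standing on its end, 34 mm across, 56 mm tall. Not used. Origin: centre of its underside.
- tipbox: loose pipette-tip box with clear lid, 122 x 87 mm, 73 mm high. Not used. Origin: centre of its underside.
- slidebox: loose flat black slide box, 95 x 100 mm, 34 mm high. Not used. Origin: centre of its underside.
- beaker: loose clear plastic beaker, 70 mm across, 85 mm tall. Not used. Origin: centre of its underside.

How it is judged:
On the way:
1. reader held still 1 s, looking at the label: window 50-160 mm away, label centre within 25 mm of the line of sight (each way), line within 17 degrees of the label's normal (x of label in the frame of window between 0.05 and 0.16 m and y of label in the frame of window between -0.025 and 0.025 m and z of label in the frame of window between -0.025 and 0.025 m and angle between the x axis of reader and the x axis of label, either way round below 0.3 rad and linear speed of reader below 0.03 m/s and angular speed of reader below 0.2 rad/s and contact force between the fingers and reader above 0.5 N), for 1 s.
At the end, for the whole second after the job is handed in: The reader lies released and at rest on the tray's floor, inside the rim (its underside within 4 mm of the floor's height, flat within 0.06 rad, button up, its centre over the tray) (x of reader in the frame of tray between -0.08 and 0.08 m and y of reader in the frame of tray between -0.12 and 0.12 m and z of reader in the frame of tray between 0.002 and 0.01 m and angle between reader's own z axis and vertical below 0.06 rad and linear speed of reader below 0.02 m/s and angular speed of reader below 0.1 rad/s and contact force between the fingers and reader below 0.05 N); the robot touches nothing.
It fails at once if the incubator is touched or bumped (over 3 N) (contact force between anything else and incubator above 3 N).
It fails at once if the reader is dropped: not held by the fingers while more than 20 mm above where it lies in the tray (contact force between the fingers and reader below 0.05 N and height (world z) of reader above 0.026 m).
It fails at once if a bottle, jar, box, beaker or the objective is moved more than 30 mm (distance of any of reagent, jar, objective, tipbox, slidebox, beaker from where it was at the start of the episode above 0.03 m).
It also fails if it takes over 46 s, if anything falls off the work surface, if the arm or the gripper's body presses on something with over 40 N, if the wrist force passes 120 N, or if a joint passes its speed limit or range.

### The arm

A 6-joint arm with a two-finger parallel gripper is mounted at the origin on the work surface. World frame = base frame: x ahead of the robot, y to its left, z up, the work surface at z = 0. Lengths are in m, angles in rad, forces in N, time in s.
With the tool pointing down it reaches from about 0.35 to 0.725 m from the base axis. Payload 6 kg.
Tool frame: the origin (TCP) lies midway between the tips of the shut fingers; the grasp point (between the pads) lies 19 mm behind it; z points along the fingers, y is the line along which they close (so a half turn about z gives the same grasp; the last joint's range is limited). The gripper opens to 85 mm and grips with 20 to 120 N. Pads are 22 mm wide; open, the fingers measure 114 mm over their backs; the gripper's body (76 mm by 85 mm) begins 54 mm behind the grasp point. The pads swing forward as they close: fully open they stand 13 mm farther back than shut.
Start: joints at [1.468, 0.04, 0.085, 0, -1.615, -0.334], TCP at [0.254, 0.544, 0.196] pointing down, gripper open.
Joint ranges: [-2.56, 2.56], [-1.29, 2.01], [-1.08, 1.49], [-3.29, 1.98], [-2.81, -0.18], [-2.99, 2.99]. Speed limits (rad/s): [2.57, 2.57, 3.01, 3.14, 3.14, 3.14].

### API

Orientations are given as a unit quaternion [x, y, z, w].
In Python, from rig import env gives the robot as it stands.
- The arm moves only by the tool arm_command, never from a script. Its argument "series" is one flat list of numbers, 7 for each row, row after row: the turn, a rotation vector about the tool's x, y, z in units of 6 degrees (1.0 is 6 degrees), then the shift along the tool's x, y, z in units of 40 mm (1.0 is 40 mm), then the opening, from 0 (shut) to 1 (fully open). In form: [ax, ay, az, x, y, z, fingers, ax, ay, az, x, y, z, fingers, ...]. A call has 1 to 20 rows; each row is the pose to reach, as a shift and turn from the pose commanded when the call began, along the tool's axes at that moment; what a row does not reach only later rows make up. A row lasts 1/8 s, in which the tool goes at most 62.5 mm and 10.7 degrees, less where a joint would pass 70% of its speed; a pose out of reach is approached as far as the arm can. A call with a gripper value outside its range is refused whole. The fingers move at their own pace and stop on an object; "grip_force" is the grip in N (left out, the last holds). Time passes only in rows, so rows that repeat a pose let the fingers close. It gives the time, the measured TCP pose, the force, the opening and the grip force at its end, in the units of the state.
- env.observe(): the state, without advancing time (a new reading comes with each control period).
- env.snapshot(name): name is "scene" or "side" or "wrist"; returns a dict with "color" (480x640x3 uint8, red, green, blue), "intrinsics" (3x3 intrinsics, pixels), "D" ([k1, k2, p1, p2, k3] as OpenCV has them; the pictures are not rectified), "camera_from_world" (4x4, takes a point from world to camera coordinates). Camera axes: x right, y up, looking along -z (the intrinsics and any distortion apply to the point x, -y, -z); pixel columns grow to the right and rows downward; lengths in m; the calibration is good to about 2 mm. A picture is of the moment at which its call begins. There is no depth.
- env.sign_off(): hands the job in; it is judged then, once.
The state is a dict: "time_s": time; "joint_positions": joint angles; "dq": joint speeds; "joint_efforts": joint torques, N m; "tcp_pos": TCP position; "orientation": TCP orientation; "ft_force": force on the tool from outside, world axes, zero at the start; "moment": the same for the moment, N m; "grip_width": finger opening in m; "gripper_force": force on a finger pad.
Only numpy, scipy, OpenCV 4.12 (cv2) and the standard library are available. Lean on these libraries where they do the work, as an engineer would, in place of code of your own. Each camera call takes 0.05 s, during which the arm holds its last target. There are 200 camera calls.

## Working session

There is one attempt and no reset: what is moved stays moved. The work goes in short steps, Python scripts to look and compute and a tool call to move; the robot and the scene stay as the last step left them, time stands still between calls to the robot, and variables do not carry over. Pictures are saved under pics/ and viewed, at most 10 in all, crops included, and the job is handed in when it is done.

Besides the shell and the picture viewer there is one more tool, called after "Emit:" by a JSON object that holds its "name" and its "arguments". arm_command: Moves the arm, as the interface text tells. Its arguments: {"type":"object","properties":{"series":{"type":"array","items":{"type":"number"}},"grip_force":{"type":"number"}},"required":["series"]}

```bash
ls; mkdir -p pics; python3 - <<'E'
from rig import env
import cv2,pickle
o=env.observe();print({k:o[k] for k in('time_s','tcp_pos','orientation','grip_width')})
d={}
for n in("scene","side","wrist"):
    s=env.snapshot(n);d[n]=s;cv2.imwrite(f"pics/{n}0.png",s["color"][:,:,::-1])
    print(n,s["camera_from_world"].round(3).tolist(),s["D"])
pickle.dump(d,open("s0.pkl","wb"))
E
```

```text
pics
{'time_s': 0.0, 'tcp_pos': array([0.25358816, 0.54335839, 0.19520614]), 'orientation': array([ 9.76247327e-01, -2.16657402e-01, -1.32483253e-04,  8.41864406e-04]), 'grip_width': 0.08527444107202564}
scene [[-0.583, 0.813, 0.009, 0.345], [-0.531, -0.389, 0.753, 0.247], [0.615, 0.434, 0.658, -1.653], [0.0, 0.0, 0.0, 1.0]] [-0.00204228  0.          0.          0.          0.        ]
side [[0.996, -0.093, -0.016, -0.557], [0.068, 0.597, 0.799, -0.099], [-0.065, -0.797, 0.601, -1.212], [0.0, 0.0, 0.0, 1.0]] [0.00866698 0.         0.         0.         0.        ]
wrist [[-0.424, -0.906, 0.001, 0.599], [0.864, -0.405, -0.301, 0.04], [0.273, -0.127, 0.954, -0.378], [0.0, 0.0, 0.0, 1.0]] [-0.06167924  0.          0.          0.          0.        ]
```

View pics/scene0.png

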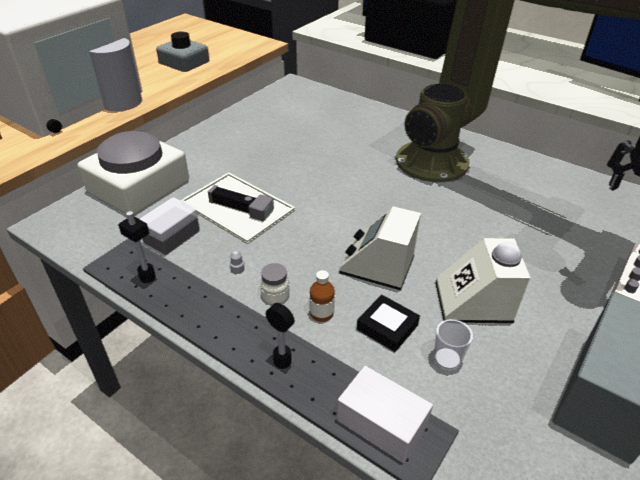

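View pics/side0.png

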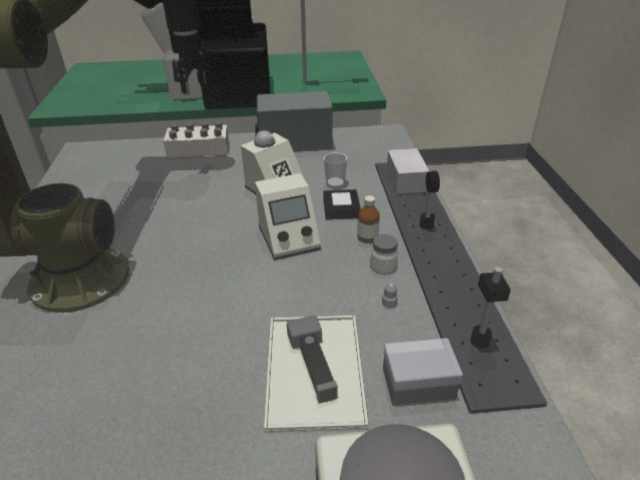

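The scene view shows the reader in the tray, with its head near (262,207) and tail near (213,195). The label is at (464,277) on the incubator, behind the controller as seen from the reader. In the side view the head is at (304,328), the tail at (325,390) and the label at (282,170). I'll enlarge these areas.

```bash
python3 - <<'E'
import cv2,pickle,numpy as np
d=pickle.load(open("s0.pkl","rb"))
def c(n,x,y):
    t=cv2.resize(d[n]["color"][y:y+75,x:x+100,::-1],(400,300),interpolation=cv2.INTER_CUBIC)
    for i in range(0,100,20):cv2.putText(t,str(x+i),(i*4,8),0,.3,(0,0,255));cv2.line(t,(i*4,8),(i*4,14),(0,0,255))
    for i in range(0,75,20):cv2.putText(t,str(y+i),(0,i*4+4),0,.3,(0,0,255))
    return t
im=np.vstack([np.hstack([c("scene",190,170),c("scene",425,235)]),np.hstack([c("side",270,322-10),c("side",240,128)])])
cv2.imwrite("pics/crop.png",im)
for n in d: print(n,d[n]["intrinsics"].round(1).tolist())
E
```

```text
scene [[536.6, 0.0, 320.1], [0.0, 536.6, 241.5], [0.0, 0.0, 1.0]]
side [[512.0, 0.0, 315.4], [0.0, 512.0, 237.0], [0.0, 0.0, 1.0]]
wrist [[363.2, 0.0, 322.7], [0.0, 363.2, 243.1], [0.0, 0.0, 1.0]]
```

View pics/crop.png

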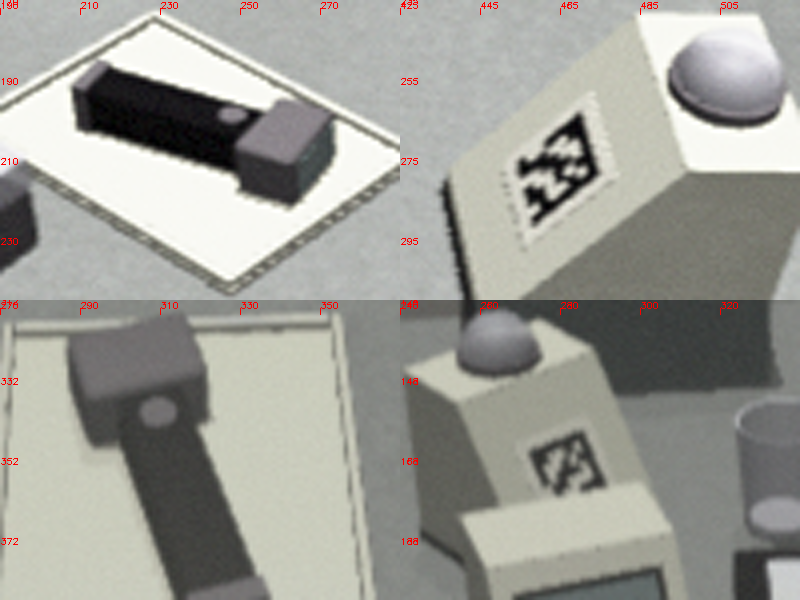

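```bash
cat > h.py <<'E'
import numpy as np,cv2,pickle
from scipy.optimize import least_squares
from scipy.spatial.transform import Rotation as R
def proj(s,P):
    C=s["camera_from_world"];F=np.diag([1.,-1,-1])
    return cv2.projectPoints(np.atleast_2d(P).astype(float),cv2.Rodrigues(F@C[:3,:3])[0],F@C[:3,3],s["intrinsics"],s["D"])[0][:,0]
def planept(s,uv,z):
    C=s["camera_from_world"];n=cv2.undistortPoints(np.array([[uv]],float),s["intrinsics"],s["D"])[0,0]
    o=-C[:3,:3].T@C[:3,3];r=C[:3,:3].T@[n[0],-n[1],-1];return o+r*(z-o[2])/r[2]
def fit(obs,z,pitch,x0):
    # obs: (snapshot, local pt, uv); local pt with None-free coords
    def W(p,L):return R.from_euler('ZY',[p[2],pitch]).apply(L)+[p[0],p[1],z]
    f=lambda p:np.concatenate([proj(s,W(p,np.array(L)))[0]-uv for s,L,uv in obs])
    best=min((least_squares(f,[*x0,y],loss='soft_l1') for y in(-3,-1.5,0,1.5)),key=lambda r:r.cost)
    return best.x,f(best.x).reshape(-1,2)
E
python3 - <<'E'
from h import *
d=pickle.load(open("s0.pkl","rb"));S,D=d["scene"],d["side"]
np.set_printoptions(precision=4,suppress=True)
rd=[(S,(.045,.032,.04),(258,195)),(S,(.09,.032,.04),(273.5,198.5)),(S,(.045,-.032,.04),(250,207)),(S,(.09,-.032,.04),(264.2,210.2)),
(S,(-.09,.017,.036),(216.2,185.5)),(S,(-.09,-.017,.036),(208.5,193)),
(D,(.09,.032,.04),(287.2,324)),(D,(.09,-.032,.04),(316,316.5)),(D,(.045,.032,.04),(290.5,335.5))]
x0=planept(S,(240,203),.03)[:2]
p,r=fit(rd,.006,0,x0);print("reader",p,'\n',r)
lb=[(S,(0,a*.033,b*.033),uv) for a,b,uv in((1,1,(425+169/4+6.4-.1,235+23)),(-1,1,(479.2,279.5)),(1,-1,(450.7,274.2)),(-1,-1,(456,296.7)))]
lb[0]=(S,(0,.033,.033),(425+194/4,235+93/4))
lb+=[(D,(0,a*.0245,b*.0245),uv) for a,b,uv in((1,1,(272.5,166)),(-1,1,(288,161)),(-1,-1,(291.7,174.7)))]
q,r=fit(lb,.08,np.radians(35),planept(S,(465,277),.08)[:2]);print("label",q,'\n',r)
for n,uv in dict(trayA=(182,202),trayB=(230,174),trayC=(293,208),trayD=(247,239)).items():print(n,planept(S,uv,.014))
for n,uv in dict(ctl_a=(341,273),ctl_b=(406,285),).items():print(n,planept(S,uv,0))
for n,uv in dict(ct_a=(393,209),ct_b=(421,211),ct_c=(412,247)).items():print(n,planept(S,uv,.14))
for n,uv in dict(inc_a=(438,302),inc_b=(444,318),inc_c=(514,320)).items():print(n,planept(S,uv,0))
for n,uv in dict(jar=(274,302),bottle=(321,320),obj=(237,271),beaker=(449,367),slide=(388,340)).items():print(n,planept(S,uv,0))
E
```

```text
reader [ 0.5281 -0.311  -4.5076] 
 [[ 2.2845 -1.6884]
 [ 1.6806 -1.0241]
 [-1.5743 -0.4904]
 [-0.5181  0.7358]
 [-1.7387 -0.1736]
 [-0.8477 -1.0502]
 [-1.3838 -4.2657]
 [ 0.1577 -3.8007]
 [ 1.0611  0.2932]]
label [ 0.4953  0.3135 -4.1253] 
 [[-0.4335 -0.1579]
 [-0.4453  0.1882]
 [ 0.6415  1.0474]
 [-0.0859  0.202 ]
 [-0.7225 -0.2066]
 [-2.0763 -0.7047]
 [ 0.7683  1.7148]]
trayA [ 0.6121 -0.4491  0.014 ]
trayB [ 0.4348 -0.4368  0.014 ]
trayC [ 0.4542 -0.1892  0.014 ]
trayD [ 0.6233 -0.2041  0.014 ]
ctl_a [ 0.5726  0.0471 -0.    ]
ctl_b [0.5161 0.1919 0.    ]
ct_a [0.4478 0.1021 0.14  ]
ct_b [0.416  0.1579 0.14  ]
ct_c [0.5391 0.2007 0.14  ]
inc_a [0.5206 0.2763 0.    ]
inc_b [0.5558 0.3082 0.    ]
inc_c [0.4705 0.4349 0.    ]
jar [ 0.7389 -0.0227  0.    ]
bottle [0.7194 0.0935 0.    ]
obj [ 0.7138 -0.1573 -0.    ]
beaker [ 0.6678  0.3733 -0.    ]
slide [0.6809 0.2394 0.    ]
```

```bash
cat >> h.py <<'E'
def row(o,pos,tx,pitch=0):
    """row from present pose to TCP pos, tool pointing down with tool-x at heading tx (rad), then nose(-x)-down pitch about tool y"""
    R0=R.from_quat(o["orientation"])
    x=np.array([np.cos(tx),np.sin(tx),0]);z=np.array([0,0,-1.]);T=R.from_matrix(np.c_[x,np.cross(z,x),z])
    # reader forward f=-x ; nose-down: about tool y so that -x goes down
    T=T*R.from_euler('y',-pitch)
    if (T.apply([-1,0,0])[2]>0)and pitch>0: raise SystemExit("pitch sign")
    a=(R0.inv()*T).as_rotvec(degrees=True)/6;t=R0.inv().apply(np.array(pos)-o["tcp_pos"])/.04
    return np.r_[a,t].round(3)
E
python3 - <<'E'
from h import *
from rig import env
o=env.observe()
print(row(o,[.254,.544,.33],np.radians(-25)))
print(row(o,[.528,-.31,.30],1.7756-np.pi))
d=pickle.load(open("s0.pkl","rb"));S,D=d["scene"],d["side"]
def c(s,x,y):
    t=cv2.resize(s["color"][y:y+100,x:x+100,::-1],(400,400),interpolation=cv2.INTER_CUBIC)
    for i in range(0,100,20):cv2.putText(t,str(x+i),(i*4,8),0,.3,(0,0,255));cv2.putText(t,str(y+i),(0,i*4+4),0,.3,(0,0,255))
    return t
cv2.imwrite("pics/ctl.png",np.hstack([c(S,335,198),c(D,240,165)]))
E
```

```text
[ 1.300e-02 -1.000e-03 -4.000e-03  3.000e-03 -1.200e-02 -3.365e+00]
[ 1.1000e-02 -7.0000e-03  8.8740e+00  1.5241e+01  1.6435e+01 -2.5900e+00]
```

View pics/ctl.png

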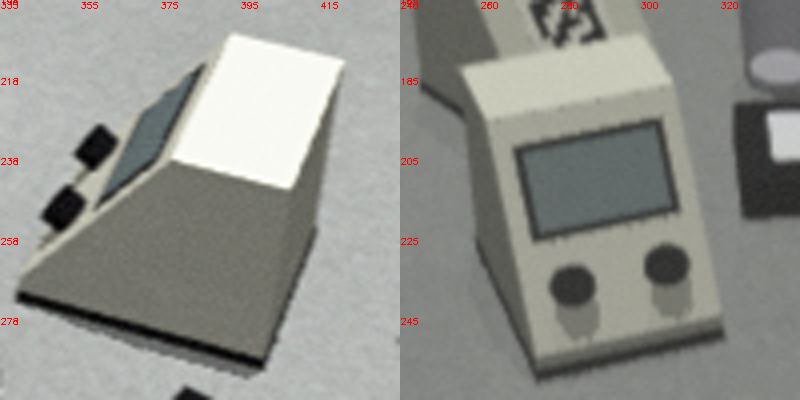

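The controller's top corners in the scene view are (393,207), (421,213.5), (408,245) and (378,238). Its base corners are (339,272.5) and (401,290.5). Next I'll move above the reader.

Emit:
{"name": "arm_command", "arguments": {"series": [0, 0, 0, 0, 0, -3.3, 1, 0, 0, 0, 0, 0, -3.3, 1, 0, 0, 0, 0, 0, -3.3, 1, 0, 0, 8.87, 15.24, 16.43, -2.6, 1, 0, 0, 8.87, 15.24, 16.43, -2.6, 1, 0, 0, 8.87, 15.24, 16.43, -2.6, 1, 0, 0, 8.87, 15.24, 16.43, -2.6, 1, 0, 0, 8.87, 15.24, 16.43, -2.6, 1, 0, 0, 8.87, 15.24, 16.43, -2.6, 1, 0, 0, 8.87, 15.24, 16.43, -2.6, 1, 0, 0, 8.87, 15.24, 16.43, -2.6, 1, 0, 0, 8.87, 15.24, 16.43, -2.6, 1, 0, 0, 8.87, 15.24, 16.43, -2.6, 1, 0, 0, 8.87, 15.24, 16.43, -2.6, 1, 0, 0, 8.87, 15.24, 16.43, -2.6, 1, 0, 0, 8.87, 15.24, 16.43, -2.6, 1, 0, 0, 8.87, 15.24, 16.43, -2.6, 1, 0, 0, 8.87, 15.24, 16.43, -2.6, 1, 0, 0, 8.87, 15.24, 16.43, -2.6, 1, 0, 0, 8.87, 15.24, 16.43, -2.6, 1]}}

```text
time_s: 2.65
tcp_pos: [0.528, -0.3093, 0.3]
orientation: [0.776, -0.631, -0.0, 0.0]
ft_force: [0.5, 0.6, 0.7]
grip_width: 0.0854
gripper_force: 0.0
```

```bash
python3 - <<'E'
from h import *
from rig import env
np.set_printoptions(precision=4,suppress=True)
o=env.observe();print(o["time_s"],o["tcp_pos"],o["joint_positions"],o["orientation"])
s=env.snapshot("wrist");cv2.imwrite("pics/w1.png",s["color"][:,:,::-1]);pickle.dump(s,open("w1.pkl","wb"))
S=pickle.load(open("s0.pkl","rb"))["scene"]
for uv in((393,206.7),(420.7,213.5),(408,245),(378,238)):print(planept(S,uv,.14))
print(proj(s,[[.528,-.311,.03]]))
E
```

```text
2.65 [ 0.528  -0.3093  0.3   ] [-0.203   0.1102  0.3492 -0.     -1.8102  0.4083] [ 0.7759 -0.6309 -0.0002  0.0001]
[0.4402 0.0977 0.14  ]
[0.4248 0.1617 0.14  ]
[0.5384 0.1908 0.14  ]
[0.5567 0.1271 0.14  ]
[[322.3326 192.7118]]
```

View pics/w1.png

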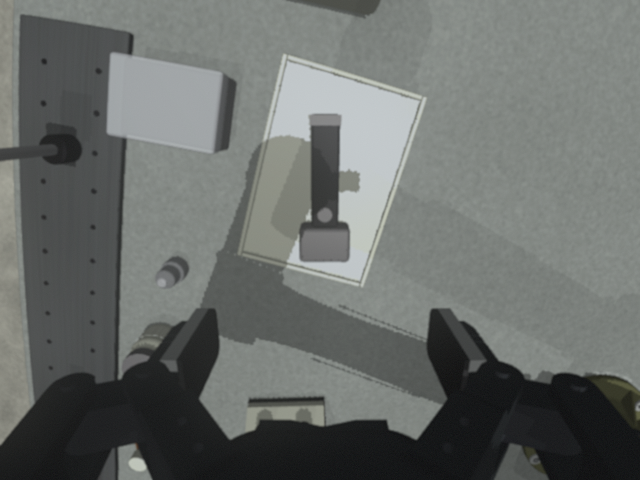

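The wrist view shows the reader axis vertical in the picture: tail centre (325.5,115), button (325,214), head top from (325,222) to (325,262). The tray corners are (285,55), (426,98), (362,286) and (239,253).

```bash
python3 - <<'E'
from h import *
from rig import env
np.set_printoptions(precision=4,suppress=True)
s=pickle.load(open("w1.pkl","rb"))
ob=[(s,(-.09,.017,.036),(341,115.5)),(s,(-.09,-.017,.036),(310,115.5)),(s,(.045,.032,.04),(349.5,223)),(s,(.045,-.032,.04),(301,223)),
(s,(.09,.032,.04),(349,262)),(s,(.09,-.032,.04),(300.5,262))]
for q in(ob,[(a,(b[0],-b[1],b[2]),c) for a,b,c in ob]):
    p,r=fit(q,.006,0,[.528,-.311]);print(p,p[2]%6.2832,'\n',r)
    if abs(r).max()<6:P=p
th=P[2];print("grip",P[:2]-.005*np.array([np.cos(th),np.sin(th)]))
print([planept(s,uv,.014)[:2] for uv in((285,55),(426,98),(362,286),(239,253))])
o=env.observe()
g=P[:2]-.005*np.array([np.cos(th),np.sin(th)])
for z in(.1,.012):print(row(o,[*g,z],th-np.pi))
E
```

```text
[ 0.5256 -0.3161  1.7725] 1.7725003596774698 
 [[-0.4958 -3.6051]
 [ 0.4991 -3.6978]
 [ 1.6063  4.8359]
 [-2.1071  4.7057]
 [ 1.1719  0.2552]
 [-0.9958  0.1373]]
[ 0.4982 -0.3217  1.7715] 1.7714686694938282 
 [[ -5.7224  -3.6708]
 [ 55.2464  -3.4523]
 [-27.8128   4.7101]
 [ 72.848    4.9093]
 [-27.4132   0.1495]
 [ 71.7065   0.2963]]
grip [ 0.5266 -0.321 ]
[array([ 0.6029, -0.4582]), array([ 0.4289, -0.4463]), array([ 0.4472, -0.1922]), array([ 0.6211, -0.2056])]
[-0.004 -0.002  0.041  0.285  0.101  5.013]
[-0.004 -0.002  0.041  0.285  0.102  7.213]
```

Emit:
{"name": "arm_command", "arguments": {"series": [0, 0, 0.04, 0.28, 0.1, 5, 1, 0, 0, 0.04, 0.28, 0.1, 5, 1, 0, 0, 0.04, 0.28, 0.1, 5, 1, 0, 0, 0.04, 0.28, 0.1, 5, 1, 0, 0, 0.04, 0.28, 0.1, 6.2, 1, 0, 0, 0.04, 0.28, 0.1, 7, 1, 0, 0, 0.04, 0.28, 0.1, 7.25, 1, 0, 0, 0.04, 0.28, 0.1, 7.25, 1, 0, 0, 0.04, 0.28, 0.1, 7.25, 0.2, 0, 0, 0.04, 0.28, 0.1, 7.25, 0.2, 0, 0, 0.04, 0.28, 0.1, 7.25, 0.2, 0, 0, 0.04, 0.28, 0.1, 7.25, 0.2, 0, 0, 0.04, 0.28, 0.1, 7.25, 0.2, 0, 0, 0.04, 0.28, 0.1, 7.25, 0.2, 0, 0, 0.04, 0.28, 0.1, 7.25, 0.2, 0, 0, 0.04, 0.28, 0.1, 7.25, 0.2], "grip_force": 60}}

```text
time_s: 4.7
tcp_pos: [0.5265, -0.3216, 0.0102]
orientation: [0.774, -0.633, 0.0, 0.0]
ft_force: [-0.3, -0.2, -0.3]
grip_width: 0.0168
gripper_force: 0.0
```

```bash
python3 - <<'E'
from h import *
from rig import env
np.set_printoptions(precision=4,suppress=True)
o=env.observe();print(o["time_s"],o["tcp_pos"],o["grip_width"],o["gripper_force"],o["joint_positions"],o["ft_force"])
E
```

```text
4.7 [ 0.5265 -0.3216  0.0102] 0.016776465441864896 0.0 [-0.224   0.1415 -0.1485  0.0002 -1.2808  0.4249] [-0.328  -0.1792 -0.319 ]
```

```bash
python3 - <<'E'
from h import *
from rig import env
a=env.snapshot("wrist")["color"];b=env.snapshot("scene")["color"][160:250,180:300];c=env.snapshot("side")["color"][280:440,240:400]
im=np.zeros((600,800,3),np.uint8);im[:300,:400]=cv2.resize(a,(400,300));im[:300,400:]=cv2.resize(b,(400,300));im[300:,:300]=cv2.resize(c,(300,300))
cv2.imwrite("pics/w2.png",im[:,:,::-1])
E
```

```text
(no output)
```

View pics/w2.png

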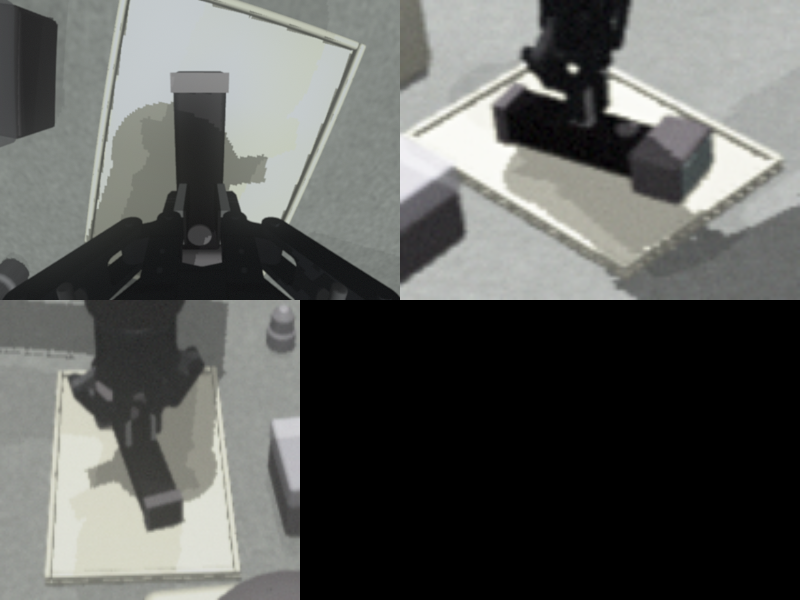

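```bash
python3 - <<'E'
from rig import env
from h import *
o=env.observe();print({k:np.round(v,4) for k,v in o.items()})
s=env.snapshot("wrist");cv2.imwrite("pics/w3.png",cv2.resize(s["color"][240:480,160:480,::-1],(800,600)))
t=o["tcp_pos"];Rm=R.from_quat(o["orientation"])
for w in(.017,.034):
  print(w,proj(s,[t+Rm.apply([0,a*w/2,b]) for a in(-1,1) for b in(-.019,-.005)]).round(0).tolist())
E
```

```text
{'time_s': np.float64(4.85), 'joint_positions': array([-2.2400e-01,  1.4150e-01, -1.4850e-01,  1.0000e-04, -1.2807e+00,
        4.2490e-01]), 'dq': array([ 0.0002, -0.0003,  0.0007,  0.0026,  0.0005, -0.0001]), 'joint_efforts': array([-7.00000e-04, -4.04946e+01,  3.33212e+01,  6.64940e+00,
       -7.00000e-04,  0.00000e+00]), 'tcp_pos': array([ 0.5265, -0.3215,  0.0102]), 'orientation': array([ 0.7745, -0.6326,  0.    ,  0.    ]), 'ft_force': array([ 0.1469, -0.3112,  0.3751]), 'moment': array([ 0.0015, -0.0035, -0.0232]), 'gripper_force': np.float64(0.0), 'grip_width': np.float64(0.0169)}
0.017 [[303.0, 299.0], [305.0, 286.0], [339.0, 298.0], [338.0, 286.0]]
0.034 [[285.0, 299.0], [288.0, 286.0], [357.0, 298.0], [354.0, 286.0]]
```

View pics/w3.png

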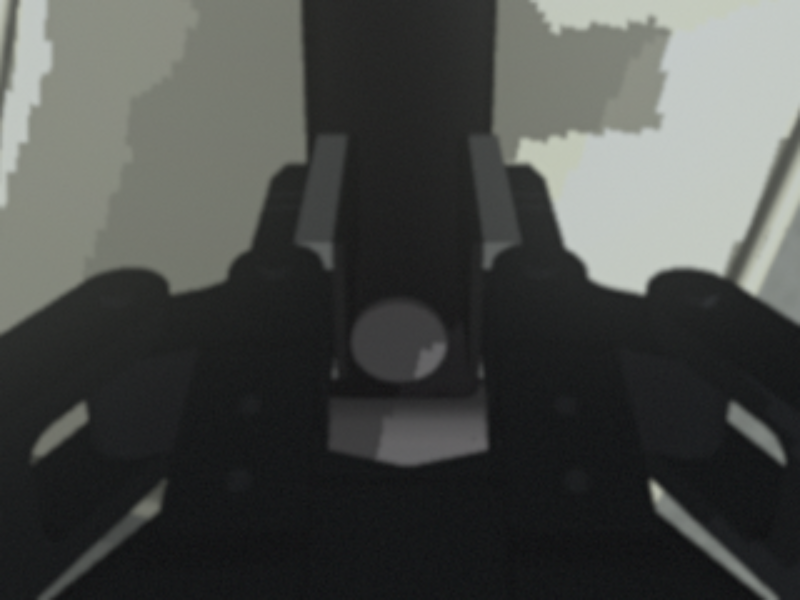

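The fingers appear to have closed above the handle: the pad tips at (299,294) and (348,294) overlap the handle top. I'll check the height against known points.

```bash
python3 - <<'E'
from rig import env
from h import *
o=env.observe();s=env.snapshot("wrist");t=o["tcp_pos"];Rm=R.from_quat(o["orientation"])
w=pickle.load(open("w1.pkl","rb"))
print("tray corner exp",proj(s,[[.4289,-.4463,.014]]),"seen ~(579,72)")
C=s["camera_from_world"];cam=-C[:3,:3].T@C[:3,3];print("cam in tool now",Rm.inv().apply(cam-t))
C=w["camera_from_world"];cam=-C[:3,:3].T@C[:3,3];print("at hover",R.from_quat([.7759,-.6309,0,0]).inv().apply(cam-[.528,-.3093,.3]))
for b in(0,-.013,-.02,-.028,-.035):
  print(b,proj(s,[t+Rm.apply([.011,a*.017/2,b]) for a in(-1,1)]).round(0).tolist())
# open-finger tips at hover: seen (215,310)/(430,310)
tw=np.array([.528,-.3093,.3]);Rw=R.from_quat([.7759,-.6309,0,0])
for b in(0,-.013,-.03,-.045):print(b,proj(w,[tw+Rw.apply([.011,a*.085/2,b]) for a in(-1,1)]).round(0).tolist())
E
```

```text
tray corner exp [[586.28974671  75.02648821]] seen ~(579,72)
cam in tool now [ 0.07727084  0.00086269 -0.17600118]
at hover [ 0.07728448  0.00075388 -0.17601825]
0 [[305.0, 263.0], [338.0, 263.0]]
-0.013 [[303.0, 272.0], [339.0, 272.0]]
-0.02 [[303.0, 278.0], [339.0, 278.0]]
-0.028 [[302.0, 285.0], [340.0, 285.0]]
-0.035 [[301.0, 292.0], [341.0, 292.0]]
0 [[239.0, 263.0], [403.0, 263.0]]
-0.013 [[234.0, 272.0], [409.0, 272.0]]
-0.03 [[225.0, 287.0], [418.0, 287.0]]
-0.045 [[215.0, 302.0], [427.0, 302.0]]
```

```bash
python3 - <<'E'
from rig import env
from h import *
o=env.observe();t=o["tcp_pos"];Rm=R.from_quat(o["orientation"]);d=pickle.load(open("s0.pkl","rb"))
for n in("scene","side"):
  for b in(0,-.013,-.035,-.05):print(n,b,proj(d[n],[t+Rm.apply([0,a*.017,b]) for a in(-1,1)]).round(1).tolist())
E
```

```text
scene 0 [[235.1, 208.0], [241.5, 201.2]]
scene -0.013 [[234.6, 204.2], [241.1, 197.3]]
scene -0.035 [[233.8, 197.6], [240.4, 190.8]]
scene -0.05 [[233.3, 193.0], [239.9, 186.2]]
side 0 [[322.4, 363.6], [305.5, 367.9]]
side -0.013 [[322.4, 359.2], [305.3, 363.4]]
side -0.035 [[322.3, 351.5], [305.0, 355.8]]
side -0.05 [[322.2, 346.2], [304.7, 350.4]]
```

Emit:
{"name": "arm_command", "arguments": {"series": [0, 0, 0, 0, 0, 0, 1, 0, 0, 0, 0, 0, 0, 1, 0, 0, 0, 0, 0, 0, 1, 0, 0, 0, 0, 0, 0, 1, 0, 0, 0, 0, 0, 0, 1, 0, 0, 0, 0, 0, 0.15, 1, 0, 0, 0, 0, 0, 0.3, 1, 0, 0, 0, 0, 0, 0.3, 1]}}

```text
time_s: 5.95
tcp_pos: [0.5259, -0.3213, -0.0029]
orientation: [0.774, -0.633, -0.001, 0.0]
ft_force: [0.6, 0.0, 0.8]
grip_width: 0.0858
gripper_force: 0.0
```

All three cameras agree that the real fingertips sit about 31 mm behind the reported TCP. I'll go lower to allow for that, watching the force.

Emit:
{"name": "arm_command", "arguments": {"series": [0, 0, 0, 0, 0, 0.2, 1, 0, 0, 0, 0, 0, 0.4, 1, 0, 0, 0, 0, 0, 0.42, 1, 0, 0, 0, 0, 0, 0.42, 0.1, 0, 0, 0, 0, 0, 0.42, 0.1, 0, 0, 0, 0, 0, 0.42, 0.1, 0, 0, 0, 0, 0, 0.42, 0.1, 0, 0, 0, 0, 0, 0.42, 0.1, 0, 0, 0, 0, 0, 0.42, 0.1, 0, 0, 0, 0, 0, 0.42, 0.1], "grip_force": 60}}

```text
time_s: 7.2
tcp_pos: [0.527, -0.3217, -0.0179]
orientation: [0.775, -0.633, 0.001, -0.0]
ft_force: [0.9, 1.6, 4.8]
grip_width: 0.0328
gripper_force: 61.3
```

```bash
sed -i "s/('y',-pitch)/('y',pitch)/" h.py; cat >> h.py <<'E'
WIN=np.array([-.097,0,-.044])
L=np.array([.4953,.3135,.08]);LY=2.158
def tcp_for(dist,dyaw,pitch,shift=0.):
    yaw=LY+dyaw;f=R.from_euler('ZY',[yaw,pitch]).apply([1,0,0])
    lat=np.array([-np.sin(LY),np.cos(LY),0])   # label y
    win=L-dist*f+shift*lat
    tx=yaw-np.pi;x=np.array([np.cos(tx),np.sin(tx),0]);z=np.array([0,0,-1.])
    T=R.from_matrix(np.c_[x,np.cross(z,x),z])*R.from_euler('y',pitch)
    return win-T.apply(WIN),tx,win,f
E
python3 - <<'E'
from h import *
from rig import env
o=env.observe();np.set_printoptions(suppress=True)
p=np.radians(37)
# tail toward +x: direction f more toward -x => larger yaw
for d in(.17,.085):
    t,tx,w,f=tcp_for(d,np.radians(4),p,-.004);print(d,t.round(4),w.round(4),f.round(3),row(o,t,tx,p))
t,tx,w,f=tcp_for(.17,np.radians(4),p,-.004)
print(row(o,[o["tcp_pos"][0],o["tcp_pos"][1],.24],1.7725-np.pi),row(o,[t[0],t[1],.24],tx))
E
```

```text
0.17 [0.645  0.1259 0.2055] [0.5816 0.2082 0.1823] [-0.488  0.632 -0.602] [  1.399   6.049  -4.202 -10.369  -5.132  -5.59 ]
0.085 [0.6036 0.1797 0.1544] [0.5401 0.262  0.1312] [-0.488  0.632 -0.602] [  1.399   6.049  -4.202 -11.894  -4.384  -4.313]
[-0.008 -0.007 -0.005  0.005 -0.006 -6.448] [ -0.006  -0.009  -4.353 -10.369  -5.133  -6.452]
```

Emit:
{"name": "arm_command", "arguments": {"series": [0, 0, 0, 0, 0, -0.3, 0.1, 0, 0, 0, 0, 0, -1.2, 0.1, 0, 0, 0, 0, 0, -2.4, 0.1, 0, 0, 0, 0, 0, -3.6, 0.1, 0, 0, 0, 0, 0, -4.8, 0.1, 0, 0, 0, 0, 0, -6, 0.1, 0, 0, 0, 0, 0, -6.45, 0.1, 0, 0, -0.2, -0.5, -0.25, -6.45, 0.1, 0, 0, -0.6, -1.5, -0.75, -6.45, 0.1, 0, 0, -1.1, -2.6, -1.3, -6.45, 0.1, 0, 0, -1.6, -3.8, -1.9, -6.45, 0.1, 0, 0, -2.1, -5, -2.5, -6.45, 0.1, 0, 0, -2.6, -6.2, -3.1, -6.45, 0.1, 0, 0, -3.1, -7.4, -3.7, -6.45, 0.1, 0, 0, -3.6, -8.6, -4.25, -6.45, 0.1, 0, 0, -4.1, -9.6, -4.8, -6.45, 0.1, 0, 0, -4.35, -10.2, -5.05, -6.45, 0.1, 0, 0, -4.35, -10.37, -5.13, -6.45, 0.1, 0, 0, -4.35, -10.37, -5.13, -6.45, 0.1]}}

```text
time_s: 9.57
tcp_pos: [0.6446, 0.1255, 0.2392]
orientation: [0.897, -0.442, -0.0, 0.0]
ft_force: [0.2, -0.6, -1.5]
grip_width: 0.0328
gripper_force: 60.7
```

```bash
python3 - <<'E'
from h import *
from rig import env
o=env.observe();np.set_printoptions(suppress=True,precision=4)
print(o["joint_positions"],o["gripper_force"])
p=np.radians(37)
for d in(.17,.085):
    t,tx,w,f=tcp_for(d,np.radians(4),p,-.004);print(t,row(o,t,tx,p))
E
```

```text
[ 0.4962  0.2033  0.3407  0.0002 -1.7091  0.1597] 60.67245125770569
[0.645  0.1259 0.2055] [ 0.012  6.166 -0.007 -0.003 -0.016  0.842]
[0.6036 0.1797 0.1544] [ 0.012  6.166 -0.007 -1.7   -0.015  2.121]
```

Emit:
{"name": "arm_command", "arguments": {"series": [0, 0.6, 0, 0, 0, 0.08, 0.1, 0, 1.4, 0, 0, 0, 0.2, 0.1, 0, 2.4, 0, 0, 0, 0.33, 0.1, 0, 3.4, 0, 0, 0, 0.46, 0.1, 0, 4.4, 0, 0, 0, 0.6, 0.1, 0, 5.3, 0, 0, 0, 0.72, 0.1, 0, 5.9, 0, 0, 0, 0.8, 0.1, 0, 6.17, 0, 0, 0, 0.84, 0.1, 0, 6.17, 0, 0, 0, 0.84, 0.1, 0, 6.17, 0, 0, 0, 0.84, 0.1]}}

```text
time_s: 10.82
tcp_pos: [0.6451, 0.1254, 0.2068]
orientation: [0.851, -0.419, 0.285, 0.139]
ft_force: [-0.5, -0.3, -1.4]
grip_width: 0.0328
gripper_force: 60.6
```

```bash
python3 - <<'E'
from h import *
from rig import env
o=env.observe();np.set_printoptions(suppress=True,precision=4)
print(o["joint_positions"],o["gripper_force"])
p=np.radians(37)
t,tx,w,f=tcp_for(.085,np.radians(4),p,-.004);print(t,row(o,t,tx,p))
def c(s,x,y):
    t=cv2.resize(s["color"][y:y+150,x:x+150,::-1],(400,400),interpolation=cv2.INTER_CUBIC);k=400/150
    for i in range(0,150,20):cv2.putText(t,str(x+i),(int(i*k),8),0,.3,(0,0,255));cv2.putText(t,str(y+i),(0,int(i*k)+4),0,.3,(0,0,255))
    return t
T=R.from_quat(o["orientation"]);W=lambda X:o["tcp_pos"]+T.apply(X)
pts=[W(WIN)]+[W(WIN+[0,a*.032,b*.02]) for a in(-1,1) for b in(-1,1)]+[W(WIN+[.18,0,0])]
print("win",pts[0])
S=env.snapshot("scene");D=env.snapshot("side")
for s in(S,D):print(proj(s,pts).round(1).tolist())
cv2.imwrite("pics/pre.png",np.hstack([c(S,370,160),c(D,230,60)]))
E
```

```text
[ 0.8162  0.0183 -0.2662  0.6424 -1.4373 -0.2997] 60.649566650390625
[0.6036 0.1797 0.1544] [-0.002  0.006 -0.022 -2.152 -0.     0.019]
win [0.5818 0.2079 0.1836]
[[407.7, 243.7], [417.3, 248.2], [403.2, 260.4], [412.0, 227.4], [398.6, 239.4], [338.3, 201.5]]
[[315.7, 154.0], [321.5, 142.7], [328.0, 157.0], [302.9, 150.9], [309.7, 165.5], [358.3, 132.4]]
```

View pics/pre.png

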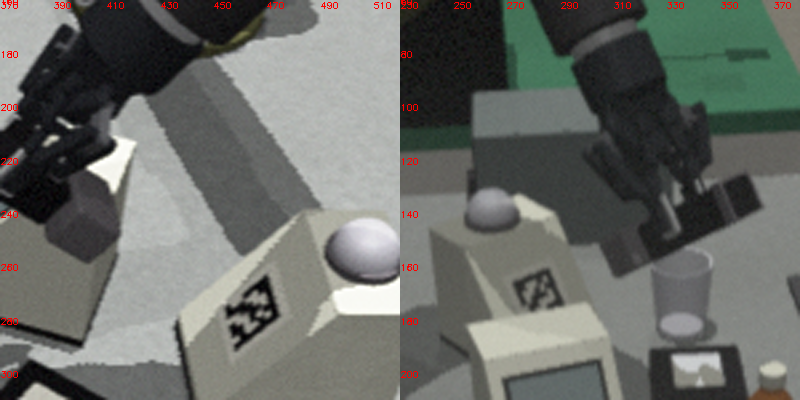

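The views show the head front at about (407,243) in scene and (311,155) in side. That matches the prediction to within a few mm, so I'll advance and hold.

Emit:
{"name": "arm_command", "arguments": {"series": [0, 0, 0, -0.15, 0, 0, 0.1, 0, 0, 0, -0.45, 0, 0, 0.1, 0, 0, 0, -0.8, 0, 0, 0.1, 0, 0, 0, -1.15, 0, 0, 0.1, 0, 0, 0, -1.5, 0, 0, 0.1, 0, 0, 0, -1.85, 0, 0, 0.1, 0, 0, 0, -2.05, 0, 0, 0.1, 0, 0, 0, -2.1, 0, 0, 0.1, 0, 0, 0, -2.1, 0, 0, 0.1, 0, 0, 0, -2.1, 0, 0, 0.1]}}

```text
time_s: 12.18
tcp_pos: [0.604, 0.1788, 0.1556]
orientation: [0.851, -0.419, 0.285, 0.14]
ft_force: [0.0, -0.8, -1.6]
grip_width: 0.0329
gripper_force: 60.7
```

```bash
python3 - <<'E'
from h import *
from rig import env
o=env.observe();np.set_printoptions(suppress=True,precision=4)
def c(s,x,y):
    t=cv2.resize(s["color"][y:y+120,x:x+120,::-1],(400,400),interpolation=cv2.INTER_CUBIC);k=400/120
    for i in range(0,120,20):cv2.putText(t,str(x+i),(int(i*k),8),0,.3,(0,0,255));cv2.putText(t,str(y+i),(0,int(i*k)+4),0,.3,(0,0,255))
    return t
T=R.from_quat(o["orientation"]);W=lambda X:o["tcp_pos"]+T.apply(X)
pts=[W(WIN)]+[W(WIN+[0,a*.032,b*.02]) for a in(-1,1) for b in(-1,1)]+[W(WIN+[-.085,0,0])]
print("win",pts[0],"aim",pts[-1],"label",L)
S=env.snapshot("scene");D=env.snapshot("side")
for s in(S,D):print(proj(s,pts).round(1).tolist())
cv2.imwrite("pics/aim.png",np.hstack([c(S,390,190),c(D,250,90)]))
E
```

```text
win [0.5407 0.2612 0.1323] aim [0.4993 0.315  0.0811] label [0.4953 0.3135 0.08  ]
[[436.9, 261.6], [447.1, 266.6], [433.0, 278.0], [440.7, 245.6], [427.3, 256.9], [464.5, 278.4]]
[[298.8, 162.7], [304.5, 151.9], [310.8, 165.4], [286.6, 159.9], [293.0, 173.7], [283.6, 170.5]]
```

View pics/aim.png

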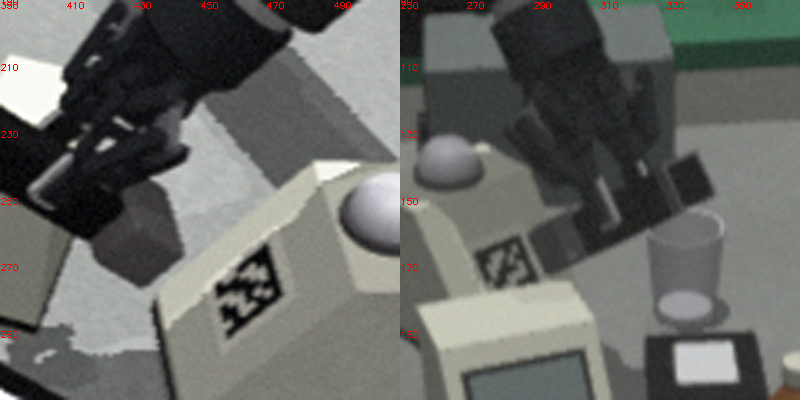

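The scene view shows the head front corners at (440,247), (445,263) and (433,276), against predicted (441,246), (447,267) and (433,278). It is aimed at the label at (465,277), so I'll hold there, then retreat.

Emit:
{"name": "arm_command", "arguments": {"series": [0, 0, 0, 0, 0, 0, 0.1, 0, 0, 0, 0, 0, 0, 0.1, 0, 0, 0, 0, 0, 0, 0.1, 0, 0, 0, 0, 0, 0, 0.1, 0, 0, 0, 0, 0, 0, 0.1, 0, 0, 0, 0, 0, 0, 0.1, 0, 0, 0, 0, 0, 0, 0.1, 0, 0, 0, 0, 0, 0, 0.1, 0, 0, 0, 0, 0, 0, 0.1, 0, 0, 0, 0, 0, 0, 0.1, 0, 0, 0, 0, 0, 0, 0.1, 0, 0, 0, 0, 0, 0, 0.1, 0, 0, 0, 0, 0, 0, 0.1, 0, 0, 0, 0, 0, 0, 0.1, 0, 0, 0, 0, 0, 0, 0.1, 0, 0, 0, 0, 0, 0, 0.1, 0, 0, 0, 0, 0, 0, 0.1, 0, 0, 0, 0, 0, 0, 0.1, 0, 0, 0, 0, 0, 0, 0.1, 0, 0, 0, 0, 0, 0, 0.1]}}

```text
time_s: 14.78
tcp_pos: [0.6038, 0.179, 0.1552]
orientation: [0.851, -0.419, 0.285, 0.14]
ft_force: [-0.8, 0.3, -2.4]
grip_width: 0.033
gripper_force: 60.7
```

Emit:
{"name": "arm_command", "arguments": {"series": [0, 0, 0, 0.2, 0, 0, 0.1, 0, 0, 0, 0.6, 0, 0, 0.1, 0, 0, 0, 1, 0, 0, 0.1, 0, 0, 0, 1.4, 0, 0, 0.1, 0, 0, 0, 1.8, 0, 0, 0.1, 0, 0, 0, 2.05, 0, 0, 0.1, 0, 0, 0, 2.1, 0, 0, 0.1, 0, 0, 0, 2.1, 0, 0, 0.1]}}

```text
time_s: 15.78
tcp_pos: [0.6447, 0.1259, 0.2055]
orientation: [0.851, -0.419, 0.285, 0.14]
ft_force: [-1.1, -0.2, -2.7]
grip_width: 0.0331
gripper_force: 60.7
```

```bash
python3 - <<'E'
from h import *
from rig import env
o=env.observe();np.set_printoptions(suppress=True,precision=4)
print(o["tcp_pos"],o["gripper_force"],row(o,[.6446,.1255,.24],LY+np.radians(4)-np.pi))
E
```

```text
[0.6447 0.1259 0.2055] 60.651047229766846 [ 0.006 -6.17  -0.004  0.525  0.008 -0.685]
```

Emit:
{"name": "arm_command", "arguments": {"series": [0, -0.6, 0, 0.05, 0, -0.07, 0.1, 0, -1.4, 0, 0.12, 0, -0.16, 0.1, 0, -2.4, 0, 0.2, 0, -0.27, 0.1, 0, -3.4, 0, 0.29, 0, -0.38, 0.1, 0, -4.4, 0, 0.37, 0, -0.49, 0.1, 0, -5.3, 0, 0.45, 0, -0.59, 0.1, 0, -5.9, 0, 0.5, 0, -0.66, 0.1, 0, -6.17, 0, 0.525, 0, -0.685, 0.1, 0, -6.17, 0, 0.525, 0, -0.685, 0.1]}}

```text
time_s: 16.9
tcp_pos: [0.645, 0.1255, 0.2398]
orientation: [0.897, -0.442, -0.0, 0.001]
ft_force: [-0.3, 0.1, -1.1]
grip_width: 0.033
gripper_force: 60.6
```

```bash
python3 - <<'E'
from h import *
from rig import env
o=env.observe();np.set_printoptions(suppress=True,precision=4)
print(o["tcp_pos"],o["orientation"],o["gripper_force"])
for z in(.24,.03,-.017):print(row(o,[.527,-.3217,z],1.7725-np.pi))
E
```

```text
[0.645  0.1255 0.2398] [ 0.8972 -0.4416 -0.      0.0005] 60.63444256782532
[ 0.008 -0.006  4.339  7.06   9.159  0.006]
[ 0.008 -0.006  4.339  7.057  9.154  5.256]
[ 0.008 -0.006  4.339  7.057  9.152  6.431]
```

Back over the tray, then down to just above the floor.

Emit:
{"name": "arm_command", "arguments": {"series": [0, 0, 0.2, 0.35, 0.45, 0, 0.1, 0, 0, 0.6, 1, 1.3, 0, 0.1, 0, 0, 1.1, 1.8, 2.35, 0, 0.1, 0, 0, 1.6, 2.6, 3.4, 0, 0.1, 0, 0, 2.1, 3.4, 4.4, 0, 0.1, 0, 0, 2.6, 4.2, 5.45, 0, 0.1, 0, 0, 3.1, 5, 6.5, 0, 0.1, 0, 0, 3.6, 5.8, 7.5, 0, 0.1, 0, 0, 4.1, 6.6, 8.55, 0, 0.1, 0, 0, 4.34, 7.06, 9.15, 0, 0.1, 0, 0, 4.34, 7.06, 9.15, 0.6, 0.1, 0, 0, 4.34, 7.06, 9.15, 1.6, 0.1, 0, 0, 4.34, 7.06, 9.15, 2.7, 0.1, 0, 0, 4.34, 7.06, 9.15, 3.8, 0.1, 0, 0, 4.34, 7.06, 9.15, 4.8, 0.1, 0, 0, 4.34, 7.06, 9.15, 5.5, 0.1, 0, 0, 4.34, 7.06, 9.15, 5.9, 0.1, 0, 0, 4.34, 7.06, 9.15, 6.15, 0.1, 0, 0, 4.34, 7.06, 9.15, 6.3, 0.1, 0, 0, 4.34, 7.06, 9.15, 6.3, 0.1]}}

```text
time_s: 19.4
tcp_pos: [0.5276, -0.3215, -0.0112]
orientation: [0.775, -0.632, 0.0, 0.0]
ft_force: [-0.8, -0.5, -1.1]
grip_width: 0.0329
gripper_force: 60.7
```

```bash
python3 - <<'E'
from h import *
from rig import env
o=env.observe();np.set_printoptions(suppress=True,precision=4)
print(o["tcp_pos"],o["ft_force"],o["gripper_force"],row(o,[.527,-.3217,-.017],1.7725-np.pi))
E
```

```text
[ 0.5276 -0.3215 -0.0112] [-0.8043 -0.5155 -1.0813] 60.68421721458435 [-0.004 -0.005  0.004  0.002  0.016  0.144]
```

Emit:
{"name": "arm_command", "arguments": {"series": [0, 0, 0, 0, 0, 0.05, 0.1, 0, 0, 0, 0, 0, 0.1, 0.1, 0, 0, 0, 0, 0, 0.14, 0.1, 0, 0, 0, 0, 0, 0.16, 0.1, 0, 0, 0, 0, 0, 0.17, 0.1, 0, 0, 0, 0, 0, 0.17, 0.1]}}

```text
time_s: 20.15
tcp_pos: [0.5275, -0.3215, -0.0179]
orientation: [0.775, -0.632, 0.0, 0.0]
ft_force: [-0.6, 2.3, 2.4]
grip_width: 0.033
gripper_force: 61.0
```

The force shows floor contact. Next I'll open, then lift straight up.

Emit:
{"name": "arm_command", "arguments": {"series": [0, 0, 0, 0, 0, 0, 0.5, 0, 0, 0, 0, 0, 0, 0.7, 0, 0, 0, 0, 0, 0, 1, 0, 0, 0, 0, 0, 0, 1, 0, 0, 0, 0, 0, 0, 1, 0, 0, 0, 0, 0, 0, 1, 0, 0, 0, 0, 0, -0.4, 1, 0, 0, 0, 0, 0, -1.2, 1, 0, 0, 0, 0, 0, -2.4, 1, 0, 0, 0, 0, 0, -3.8, 1, 0, 0, 0, 0, 0, -5.2, 1, 0, 0, 0, 0, 0, -6.6, 1, 0, 0, 0, 0, 0, -7.5, 1, 0, 0, 0, 0, 0, -7.5, 1, 0, 0, 0, 0, 0, -7.5, 1]}}

```text
time_s: 22.02
tcp_pos: [0.5272, -0.3212, 0.2816]
orientation: [0.775, -0.632, -0.0, -0.0]
ft_force: [0.5, 0.2, -0.5]
grip_width: 0.0851
gripper_force: 0.0
```

```bash
python3 - <<'E'
from h import *
from rig import env
o=env.observe();print(o["tcp_pos"],o["grip_width"],o["gripper_force"])
a=env.snapshot("wrist")["color"];b=env.snapshot("scene")["color"][160:250,180:300]
cv2.imwrite("pics/end.png",np.hstack([cv2.resize(a,(400,300)),cv2.resize(b,(400,300))])[:,:,::-1])
E
```

```text
[ 0.52724294 -0.32119397  0.28163776] 0.08509063370130995 0.0
```

View pics/end.png

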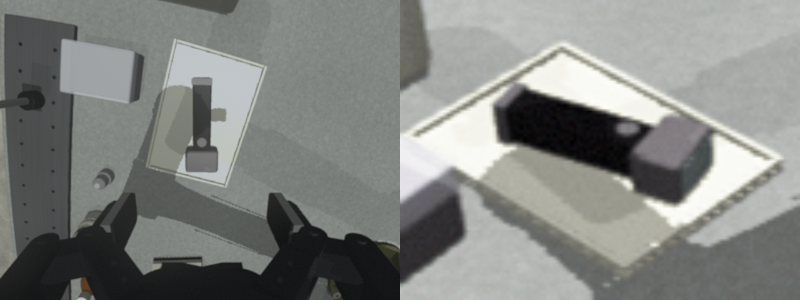

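The reader lies flat with its button up, inside the rim, head at (202,160) and tail at (202,80) in the wrist tile. The gripper is clear of it.

```bash
python3 -c "
from rig import env
print(env.sign_off())"
```

```text
the job is handed in; nothing more can be done
None
```

The reader was aimed at the label from about 85–90 mm and held still for over 2.5 s. It was then laid back flat in the tray, button up, and the job was handed in at about 22 s; the judge's verdict was not shown.

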